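# Wind the bedside timer and hold its dial at the third click

## Robot

A 6-joint arm with a two-finger parallel gripper is mounted at the origin on the work surface. World frame = base frame: x ahead of the robot, y to its left, z up, the work surface at z = 0. Lengths are in m, angles in rad, forces in N, time in s.
With the tool pointing down it reaches from about 0.375 to 0.925 m from the base axis. Payload 5.7 kg.
Tool frame: the origin (TCP) lies at the very end of the fingers, on their centre line; the grasp point (between the pads) lies 19 mm behind it; z points along the fingers, y is the line along which they close (so a half turn about z gives the same grasp; the last joint's range is limited). The gripper opens to 85 mm and grips with 20 to 120 N. Pads are 22 mm wide; open, the fingers measure 114 mm over their backs; the gripper's body (76 mm by 85 mm) begins 54 mm behind the grasp point. The pads swing forward as they close: fully open they stand 13 mm farther back than shut.
Start: joints at [0.999, 0.359, 1.51, -0, 1.272, -0.115], TCP at [0.265, 0.538, 0.231] pointing down, gripper open.
Joint ranges: [-2.97, 2.97], [-1.01, 2.36], [0.21, 2.38], [-0.96, 4.11], [0.2, 2.71], [-2.98, 2.98]. Speed limits (rad/s): [2.39, 2.39, 3.14, 3.14, 3.14, 3.14].

## Interface

Orientations are given as a 3x3 rotation matrix whose columns are the frame's x, y, z axes.
In Python, from cell import telemetry, viewer, finish_job gives the robot as it stands.
- The arm moves only by the shell command python3 -m jog 'ROWS' [FORCE]. ROWS is JSON, a list of rows, each a list of 3 entries, a list of its own where there are three numbers: the shift along the tool's x, y, z scaled (see below), then the turn about the tool's z scaled (see below), then the opening in per cent of the stroke, from 0 (shut) to 100 (fully open). A call has 1 to 10 rows; each row is the pose to reach, as a shift and turn from the pose commanded when the call began, along the tool's axes at that moment; what a row does not reach only later rows make up. The controller multiplies each number of a shift by 200 mm and each number of a turn by 45 degrees. A row lasts 1/8 s, in which the tool goes at most 62.5 mm and 10.7 degrees, less where a joint would pass 70% of its speed; a pose out of reach is approached as far as the arm can. A call with a number of a shift or a turn outside -1 to 1 is refused whole. A call with a gripper value outside its range is refused whole. The fingers move at their own pace and stop on an object; FORCE is the grip in N (left out, the last holds). Time passes only in rows, so rows that repeat a pose let the fingers close. It gives the time, the measured TCP pose, the force, the opening and the grip force at its end, in the units of the state.
- telemetry.get_obs(): the state, without advancing time (a new reading comes with each control period).
- viewer.read_camera(name): name is "scene" or "top" or "wrist"; returns (picture, depth): 400x640x3 uint8, red, green, blue; 400x640 float32, m along the optical axis (not along the pixel's ray), 0 where there is no reading.
- viewer.camera_model(name): a dict with "mtx" (3x3 intrinsics, pixels), "distortion" ([k1, k2, p1, p2, k3] as OpenCV has them; the pictures are not rectified), "R" (3x3) and "t" (3): a world point X has camera coordinates R X + t. Camera axes: x right, y down, z forward; pixel columns grow to the right and rows downward; lengths in m; the calibration is good to about 2 mm. A picture is of the moment at which its call begins: read the wrist's pose just before it. camera_model takes no time and is no camera call; for the wrist camera it gives the pose at the moment of the call.
- finish_job(): hands the job in; it is judged then, once.
The state is a dict: "time_s": time; "joint_pos": joint angles; "joint_velocities": joint speeds; "tau": joint torques, N m; "position": TCP position; "tcp_rot": TCP orientation; "force": force on the tool from outside, world axes, zero at the start; "wrist_torque": the same for the moment, N m; "finger_gap": finger opening in m; "grip_force": force on a finger pad.
Only numpy, scipy, OpenCV 4.12 (cv2) and the standard library are available. Lean on these libraries where they do the work, as an engineer would, in place of code of your own. Each camera call takes 0.05 s, during which the arm holds its last target. There are 200 camera calls.

## Task

Wind the bedside timer: pull its sprung slide out until the orange pointer stands level with the brass marker, not past it, keep it there for a good second, then let it run all the way home. Then grip the red dial and turn it clockwise past its first two clicks to the third, so its white line points at the yellow dot, and hold it there against its return spring: finish while still holding it, never letting go. Leave the brass marker, jar, plate and fork where they are.

Things in the scene. Friction and masses are not known exactly. Their poses are not given: they have to be found in the camera images.
- timer: Timer fixed to the desk: cream housing 100 (x) x 130 (y) x 70 mm high, origin at its underside's centre. Front is its own -x, with a 10 mm high deck (x -45 to -170, y -30 to +65) for slide and marker. Dial axis vertical through the origin. Dots on a black ring on the top, 40 mm from that axis: tiny white (rest), two white (clicks 1, 2), large yellow (click 3).
- wind_slide (a joint): Pull-out of the winding slide in m: 0 home, grows as it is pulled along the timer's -x, stop at 0.065. The spring pulls it home with 3.6 N at 0 plus 120 N/m (about 8 N at 40 mm); it runs back by itself when let go.
- slide_grip (a point): Where to pinch the slide's upright black tab from above: on its mid axis, 46 mm above the desk, 12 mm below its top. Tab 22 mm (timer's x) x 16 mm (y), from 12 to 58 mm above the desk; pinch the 16 mm. Axes parallel to the timer's. At home it is 92 mm in front (-x) of the timer's origin, 42 mm from the housing face. A steel bar joins it to the housing.
- pointer (a point): Tip of the orange pointer (4 mm wide along x, 6 mm high, top 19 mm above the desk) that sticks out from the foot of the tab to the timer's +y; moves with the slide.
- mark (a point): Centre of the brass marker on the deck, a block 10 (x) x 16 (y) x 12 mm high, top 22 mm above the desk, 52 mm to the timer's +y of the slide's line. Axes parallel to the timer's. The slide is right when pointer and marker have the same x in the timer's frame. It shifts if pushed with over 4 N; leave it.
- marker (a joint): Place of the brass marker in m on the same scale as joint wind_slide: the pointer is level with it when wind_slide equals this value. It lies anywhere from 0.026 to 0.045.
- dial (a joint): Angle of the red dial in rad: 0 at rest, grows clockwise seen from above, end stop at 1.5. Clicks (felt as small ripples of about 0.03 N m) at 0.4, 0.8 and 1.2. The spring always turns it back to 0 when let go: 0.04 N m at 0, 0.14 N m at the third click.
- dial_bar: The dial's red grip bar, 54 (x) x 12 (y) x 36 mm high, on a red disc 62 mm across, 10 mm thick. Origin on the dial axis at the bar's underside, 80 mm above the desk. Its x points along the bar to the end with the white line: at rest 0.6 rad counterclockwise of the timer's -x, at click 3 0.6 rad clockwise of it. Grip across the 12 mm, 24 mm above the origin.
- jar: Frosted glass jar with metal lid, loose, 72 mm diameter, 100 mm high, origin at the centre of its underside. Leave alone.
- plate: Cream ceramic plate, loose, 150 mm diameter, 16 mm high, origin at the centre of its underside. Leave alone.
- fork: Steel fork, loose, 174 mm long (x -90 to +84, tines to +x), 24 mm wide, 4 mm thick, origin on its underside. Leave alone.
- oak_box: Oak box with swing lid and brass latch, fixed, 100 (x) x 140 (y) x 68 mm high plus a lid knob, origin at the centre of its underside. Leave alone.

How it is judged:
By the outcome, as a careful person would: the job done as asked, in the order asked, and still so for the second after the job is handed in, while the arm keeps its last pose, push and grip.
It also fails if it takes over 43 s, if anything falls off the work surface, if the arm or the gripper's body presses on something with over 40 N, if the wrist force passes 120 N, or if a joint passes its speed limit or range.

## Working session

There is one attempt and no reset: what is moved stays moved. The work goes in short steps, Python scripts to look and compute and a shell command to move; the robot and the scene stay as the last step left them, time stands still between calls to the robot, and variables do not carry over. Pictures are saved under pics/ and viewed, at most 10 in all, crops included, and the job is handed in when it is done.

```bash
mkdir -p pics; cat > h.py <<'E'
import numpy as np, cv2
from cell import telemetry, viewer
def snap(n,f):
    m=viewer.camera_model(n); p,d=viewer.read_camera(n)
    cv2.imwrite(f'pics/{f}.png',p[:,:,::-1]); np.savez(f'{f}.npz',d=d,p=p,K=m['mtx'],D=m['distortion'],R=m['R'],t=m['t'])
def ray(f,u,v):
    z=np.load(f+'.npz'); q=cv2.undistortPoints(np.array([[[u,v]]],float),np.array(z['K']),np.array(z['D']))[0,0]
    return z['R'].T@np.r_[q,1], -z['R'].T@z['t'], z['d'][int(round(v)),int(round(u))]
def atz(f,u,v,h):
    r,c,_=ray(f,u,v); return c+r*(h-c[2])/r[2]
def dep(f,u,v):
    r,c,d=ray(f,u,v); return c+r*d
E
python3 - <<'E'
from h import *
for n in('top','scene'): snap(n,n+'0')
o=telemetry.get_obs(); print(o)
E
```

```text
{'time_s': 0.1, 'joint_pos': array([ 9.98892616e-01,  3.59423179e-01,  1.51131854e+00,  2.73435439e-06,
        1.27250238e+00, -1.15112225e-01]), 'joint_velocities': array([ 4.15573143e-04, -1.64178823e-03, -2.73642037e-03, -4.91004422e-05,
        2.55759656e-03, -1.91862233e-03]), 'tau': array([-3.88973949e-04, -5.28647232e+01, -2.79353589e+01, -2.24137302e-04,
        4.89504280e-03, -4.42045496e-05]), 'position': array([0.26432384, 0.53796257, 0.23054563]), 'tcp_rot': array([[-8.97471855e-01,  4.41070818e-01, -8.96016206e-04],
       [ 4.41071686e-01,  8.97470804e-01, -1.38724052e-03],
       [ 1.92277073e-04, -1.64021671e-03, -9.99998636e-01]]), 'force': array([ 0.05226364, -0.36522482, -0.16469948]), 'wrist_torque': array([-0.01138475,  0.01619658,  0.04203052]), 'grip_force': 0.0, 'finger_gap': 0.08552920450667188}
```

View pics/top0.png

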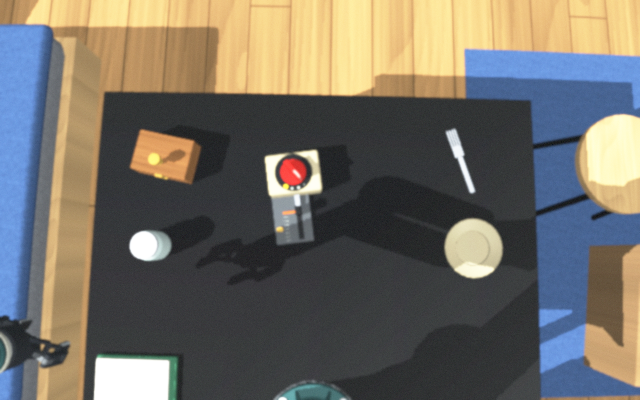

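View pics/scene0.png

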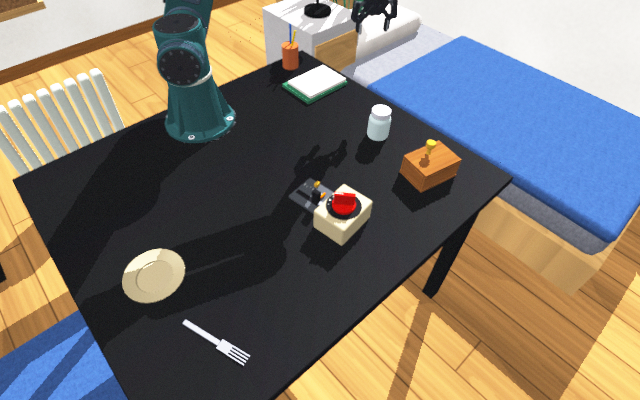

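The top view shows the timer's dial at about (293,172), with its front facing down the picture. The deck, with slide and marker, is around (293,220). I'll enlarge that area.

```bash
python3 - <<'E'
from h import *
p=cv2.imread('pics/top0.png')[143:253,252:352]
cv2.imwrite('pics/top0c.png',cv2.resize(p,None,fx=5.4,fy=5.4,interpolation=cv2.INTER_CUBIC))
print(atz('top0',293,172,.116), dep('top0',293,172),dep('top0',300,240))
E
```

```text
[0.62870423 0.05523007 0.116     ] [0.62921323 0.05538543 0.11303661] [0.47225445 0.03876054 0.00804322]
```

View pics/top0c.png

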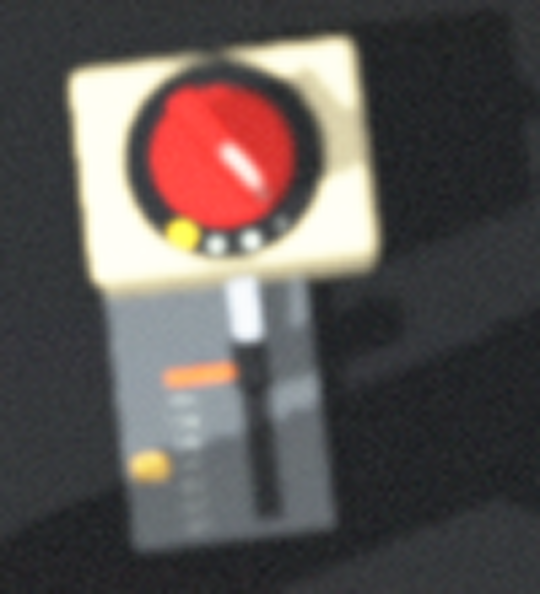

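The enlarged crop shows:
- housing top corners at about (70,70), (355,37) and (380,268)
- ring centre at about (225,158)
- deck front corners at about (133,550) and (335,525)
- pointer at about (200,375)
- marker at about (150,466)

```bash
python3 - <<'E'
from h import *
f=lambda u,v,h: atz('top0',252+u/5.4-.4,143+v/5.4-.4,h)
A=f(70,70,.07);B=f(355,37,.07);C=f(380,268,.07);R=f(225,158,.07);D=f(133,550,.01);E=f(335,525,.01);P=f(200,375,.019);M=f(150,466,.022)
print(A,B,C,R,D,E,P,M)
ref=np.array([[.05,.065],[.05,-.065],[-.05,-.065],[0,0],[-.17,.065],[-.17,-.03]])
W=np.array([A,B,C,R,D,E])[:,:2]
mr,mw=ref.mean(0),W.mean(0); a=ref-mr;b=W-mw
th=np.arctan2((a[:,0]*b[:,1]-a[:,1]*b[:,0]).sum(),(a*b).sum()); Q=np.array([[np.cos(th),-np.sin(th)],[np.sin(th),np.cos(th)]])
t=mw-Q@mr; print('yaw',th,'t',t); print((ref@Q.T+t-W)*1000)
for n,p in(('ptr',P),('mark',M)): print(n,Q.T@(p[:2]-t))
print('grip',t+Q@[-.092,0], np.array(viewer.camera_model('top')['R']).T@-np.array(viewer.camera_model('top')['t']))
m=viewer.camera_model('wrist');o=telemetry.get_obs()
c=-np.array(m['R']).T@m['t'];T=o['tcp_rot'];print('wristcam in tool',T.T@(c-o['position']),'\n',T.T@np.array(m['R']).T,m['mtx'],m['distortion'])
E
```

```text
[0.67635177 0.12876407 0.07      ] [ 0.69427003 -0.00103903  0.07      ] [ 0.58790877 -0.01429393  0.07      ] [0.63696797 0.05699647 0.07      ] [0.45986331 0.09872366 0.01      ] [0.47327348 0.00406874 0.01      ] [0.54214128 0.06881793 0.019     ] [0.49886974 0.09087831 0.022     ]
yaw 0.1296227782750869 t [0.63538744 0.05674229]
[[ 0.21429904 -1.10407491]
 [-0.90014731 -0.21037839]
 [ 6.3000413   0.11851631]
 [-1.58053169 -0.2541768 ]
 [-1.45160064  0.49910759]
 [-2.58206071  0.9510062 ]]
ptr [-0.09090299  0.02402734]
mark [-0.13095999  0.05149593]
grip [0.54415925 0.04485036] [ 4.45844137e-01 -5.82936070e-04  1.18060848e+00]
wristcam in tool [ 0.08001513 -0.00024126 -0.14139496] 
 [[ 2.01556202e-04 -9.48316709e-01 -3.17325353e-01]
 [ 9.99999373e-01  5.40804350e-04 -9.81004901e-04]
 [ 1.10191427e-03 -3.17324956e-01  9.48316223e-01]] [[346.11171657   0.         318.69174646]
 [  0.         346.11171657 202.23892665]
 [  0.           0.           1.        ]] [0.01359735 0.         0.         0.         0.        ]
```

The fit agrees with the given sizes: pointer x −91 mm against an expected −92 mm, and marker y 51.5 mm against 52 mm. The marker setting comes out at roughly 0.039. I'll move above the slide now, clear of the jar.

```bash
python3 -m jog '[[[-0.25,-0.17,0],-0.2,100],[[-0.5,-0.34,0],-0.4,80],[[-0.75,-0.51,0],-0.6,60],[[-1,-0.68,0],-0.75,40],[[-1,-0.68,0],-0.75,40]]' 60
python3 - <<'E'
from h import *
o=telemetry.get_obs();T=o['tcp_rot'];print(o['joint_pos'],T.T@(np.array([.5445,.045,.15])-o['position'])/.2,np.arctan2(T[1,0],T[0,0])%6.283)
E
```

```text
time_s: 0.72
position: [0.3856, 0.3248, 0.231]
tcp_rot: [[-0.992, -0.127, -0.0], [-0.127, 0.992, -0.002], [0.0, -0.002, -1.0]]
force: [-0.4, 0.9, -0.1]
finger_gap: 0.0339
grip_force: 0.0
[ 5.63724508e-01  2.21804704e-01  1.71213986e+00 -1.29781401e-03
  1.20871788e+00 -1.13438520e+00] [-0.60975631 -1.48798444  0.40715184] 3.2691807338067096
```

```bash
python3 -m jog '[[[-0.12,-0.3,0],0,40],[[-0.24,-0.6,0],0,40],[[-0.4,-1,0],0,40],[[-0.4,-1,0],0,40]]' && python3 -m jog '[[[-0.1,-0.25,0.2],0,40],[[-0.21,-0.49,0.4],0,40],[[-0.21,-0.49,0.4],0,40],[[-0.21,-0.49,0.4],0,40]]'
python3 - <<'E'
from h import *
snap('wrist','w1');p=cv2.imread('pics/w1.png');cv2.imwrite('pics/w1.png',p)
o=telemetry.get_obs();print(o['position'],o['time_s'],o['joint_pos'])
E
```

```text
time_s: 1.23
position: [0.491, 0.139, 0.2312]
tcp_rot: [[-0.992, -0.129, 0.0], [-0.129, 0.992, -0.0], [-0.0, -0.0, -1.0]]
force: [0.7, -0.1, -0.4]
finger_gap: 0.034
grip_force: 0.0
time_s: 1.72
position: [0.5439, 0.0497, 0.1508]
tcp_rot: [[-0.991, -0.131, -0.002], [-0.131, 0.991, 0.001], [0.002, 0.001, -1.0]]
force: [0.1, 0.1, 0.6]
finger_gap: 0.0339
grip_force: 0.0
[0.54405578 0.05011026 0.15149407] 1.775 [-3.49968972e-02  3.69920028e-01  1.71854673e+00  6.66572527e-04
  1.05375018e+00 -1.73829331e+00]
```

View pics/w1.png

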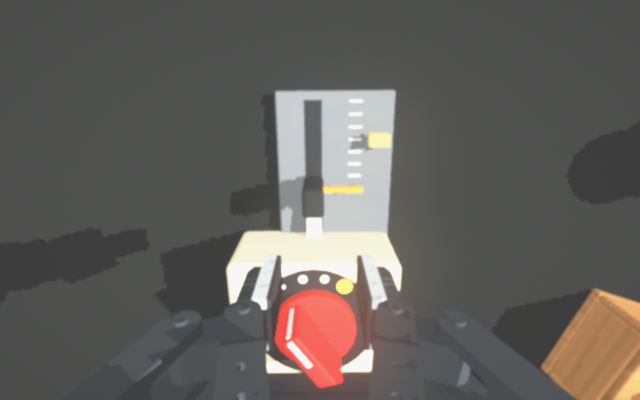

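The wrist view shows the deck between about (277,91) and (395,91). The tab is near (314,200), the orange pointer runs (323–363,189), and the marker is at (379,140). I'll enlarge it.

```bash
python3 - <<'E'
from h import *
p=cv2.imread('pics/w1.png')[85:245,265:405]
cv2.imwrite('pics/w1c.png',cv2.resize(p,None,fx=3.7,fy=3.7,interpolation=cv2.INTER_CUBIC))
E
```

```text
(no output)
```

View pics/w1c.png

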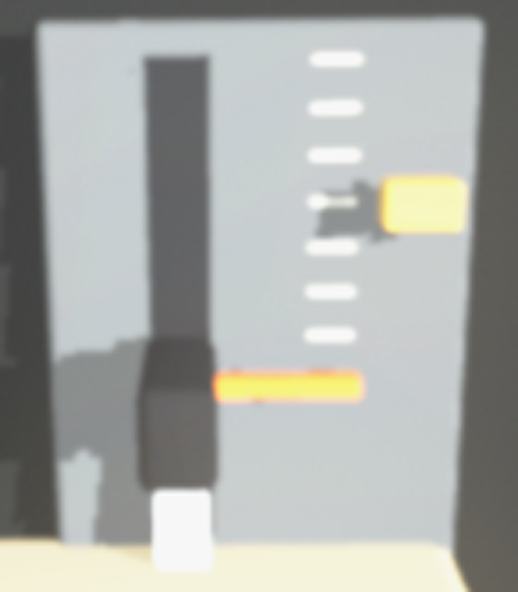

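The crop shows the pointer rows at 371–402, the marker rows at 177–233 (cols 381–467), and the tab top face spanning rows 387–488 and cols 138–216.

```bash
python3 - <<'E'
from h import *
f=lambda u,v,h: atz('w1',265+(u+.5)/3.7-.5,85+(v+.5)/3.7-.5,h)[:2]
c,s=np.cos,np.sin
FL=f(39,21,.01);FR=f(483,19,.01);d=FR-FL
print('deck width',np.linalg.norm(d),'yaw',np.arctan2(-d[0],d[1]))
th=np.arctan2(-d[0],d[1])
for th in (th,.1296):
  Q=np.array([[c(th),-s(th)],[s(th),c(th)]])
  loc=lambda p:Q.T@p
  m1=loc(f(424,233,.022));m2=loc(f(424,177,.010));p1=loc(f(290,402,.019));p2=loc(f(290,371,.013))
  L=loc(f(138,440,.058));R=loc(f(216,440,.058));a=loc(f(177,488,.058));b=loc(f(177,387,.058))
  print('mark x size',m1-m2,'ptr',p1-p2,'tab w',R-L,'tab l',a-b)
  print('marker-ptr: rear',p1[0]-m1[0],'front',p2[0]-m2[0],'mid',(p1+p2-m1-m2)[0]/2)
  tc=np.r_[(a+b)[0]/2,(L+R)[1]/2]; print('tab centre',tc,Q@tc,'ptr x',(p1+p2)[0]/2,'mk y - tab',((m1+m2)/2-tc))
  print('deck front x - tab (exp -78)',loc(FL)[0]-tc[0],'y left',loc(FL)-tc,loc(FR)-tc)
for u,v in((177,440),(290,387),(424,210)): print(dep('w1',265+u/3.7,85+v/3.7))
E
```

```text
deck width 0.09294467081332418 yaw 0.13522381472367645
mark x size [ 0.01019423 -0.00145341] ptr [ 0.00549802 -0.00029689] tab w [5.64811416e-05 1.50562497e-02] tab l [ 0.02054386 -0.000196  ]
marker-ptr: rear 0.03808461933608054 front 0.04278082191338939 mid 0.040432720624734964
tab centre [ 0.54391105 -0.02973652] [0.54295463 0.04386072] ptr x 0.5457993548299047 mk y - tab [-0.03854441  0.0525861 ]
deck front x - tab (exp -78) -0.0761946522506004 y left [-0.07619465 -0.02900672] [-0.07619465  0.06393795]
mark x size [ 0.01020224 -0.00139606] ptr [ 0.00549961 -0.00026596] tab w [-2.81928639e-05  1.50563292e-02] tab l [ 2.05446404e-02 -8.04606585e-05]
marker-ptr: rear 0.03823803678047244 front 0.042940669132568 mid 0.040589352956520164
tab centre [ 0.54406966 -0.02667511] [0.54295433 0.04386281] ptr x 0.5458194943906971 mk y - tab [-0.03883952  0.05236639]
deck front x - tab (exp -78) -0.07603029957569457 y left [-0.0760303  -0.02943687] [-0.076553    0.06350633]
[0.54357925 0.04420518 0.05795521]
[0.54162349 0.06876404 0.01705587]
[0.49862887 0.09066834 0.01941752]
```

```bash
python3 -m jog '[[[0.005,-0.03,0.2],0,40],[[0.005,-0.03,0.4],0,40],[[0.005,-0.03,0.55],0,40],[[0.005,-0.03,0.62],0,40],[[0.005,-0.03,0.62],0,40],[[0.005,-0.03,0.62],0,40]]' 60 && python3 -m jog '[[[0,0,0],0,0],[[0,0,0],0,0],[[0,0,0],0,0],[[0,0,0],0,0],[[0,0,0],0,0]]' 60
```

```text
time_s: 2.52
position: [0.5452, 0.0432, 0.0287]
tcp_rot: [[-0.991, -0.132, 0.002], [-0.132, 0.991, -0.0], [-0.002, -0.0, -1.0]]
force: [-0.7, -0.1, 0.5]
finger_gap: 0.0343
grip_force: 0.0
time_s: 3.15
position: [0.5449, 0.0451, 0.029]
tcp_rot: [[-0.991, -0.131, 0.002], [-0.131, 0.991, 0.003], [-0.003, 0.003, -1.0]]
force: [-1.8, 13.3, 8.3]
finger_gap: 0.0151
grip_force: 58.7
```

It has a firm grip, with a small sideways preload. I'll relieve that while pulling to about 30 mm, well short of the marker.

```bash
python3 -m jog '[[[0,0.005,0],0,0],[[0.02,0.01,0],0,0],[[0.05,0.01,0],0,0],[[0.08,0.01,0],0,0],[[0.11,0.01,0],0,0],[[0.13,0.01,0],0,0],[[0.15,0.01,0],0,0],[[0.15,0.01,0],0,0],[[0.15,0.01,0],0,0]]' 60
python3 - <<'E'
from h import *
snap('wrist','w2');o=telemetry.get_obs();print(o['position'],o['force'])
d=o['position'][:2]-[.5449,.0451];print('pull',-d@[np.cos(.132),np.sin(.132)])
p=cv2.imread('pics/w2.png');cv2.imwrite('pics/w2c.png',cv2.resize(p[80:280,250:430],None,fx=3,fy=3,interpolation=cv2.INTER_CUBIC))
E
```

```text
time_s: 4.28
position: [0.5183, 0.0415, 0.029]
tcp_rot: [[-0.991, -0.131, 0.008], [-0.131, 0.991, 0.001], [-0.008, -0.0, -1.0]]
force: [6.4, 6.4, -0.8]
finger_gap: 0.015
grip_force: 58.6
[0.51835519 0.0414955  0.02901319] [6.35736512 6.93320155 0.50557458]
pull 0.02678830199842777
```

View pics/w2c.png

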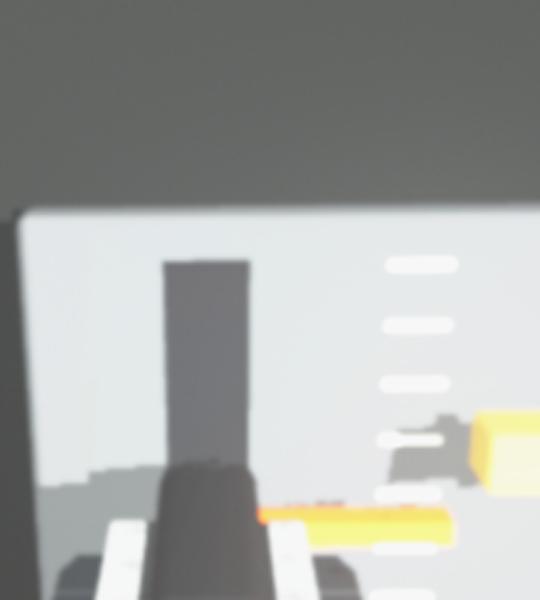

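The pointer top face is at about rows 517–545, and the marker top face is at about 434–494 (enlarged crop). I'll work out the remaining distance.

```bash
cat > gap.py <<'E'
from h import *
def gap(n,S,u0,v0,mf,mt,mr,pf,pt,pr,um,up,th=.132):
    g=lambda u,v,h: atz(n,u0+(u+.5)/S-.5,v0+(v+.5)/S-.5,h)[:2]@[np.cos(th),np.sin(th)]
    a=[g(um,mf,.010),g(um,mt,.022),g(um,mr,.022)];b=[g(up,pf,.013),g(up,pt,.019),g(up,pr,.019)]
    print('mark size',a[2]-a[0],a[2]-a[1],'ptr',b[2]-b[0],b[2]-b[1])
    print('remaining: fronts',b[0]-a[0]-.003,'tops',(b[1]+b[2]-a[1]-a[2])/2,'rear',b[2]-a[2]+.003)
E
python3 - <<'E'
from gap import *
gap('w2',3,250,80,411,434,494,507,517,545,510,400)
E
```

```text
mark size 0.00926734539962748 0.010157843961275781 ptr 0.0038542945404466122 0.005065938185530139
remaining: fronts 0.013047144979227546 tops 0.013180047007919415 rear 0.013634094120046677
```

Three independent edges agree on 13.2 mm left, which puts the marker at about 0.040. I'll go 10.5 mm further and look again.

```bash
python3 -m jog '[[[0.015,0,0],0,0],[[0.03,0,0],0,0],[[0.045,0,0],0,0],[[0.055,0,0],0,0],[[0.055,0,0],0,0],[[0.055,0,0],0,0]]' 60
python3 - <<'E'
from h import *
snap('wrist','w3');o=telemetry.get_obs();print(o['position'],o['force'])
d=o['position'][:2]-[.5449,.0451];print('pull',-d@[np.cos(.132),np.sin(.132)])
p=cv2.imread('pics/w3.png');cv2.imwrite('pics/w3c.png',cv2.resize(p[190:290,310:460],None,fx=5,fy=5,interpolation=cv2.INTER_CUBIC))
E
```

```text
time_s: 5.08
position: [0.5081, 0.04, 0.029]
tcp_rot: [[-0.991, -0.131, 0.009], [-0.131, 0.991, 0.001], [-0.009, -0.0, -1.0]]
force: [7.5, 6.0, -1.0]
finger_gap: 0.0147
grip_force: 58.6
[0.50807845 0.04005185 0.02901991] [ 7.12858709  6.37100048 -0.76578793]
pull 0.0371656447095169
```

View pics/w3c.png

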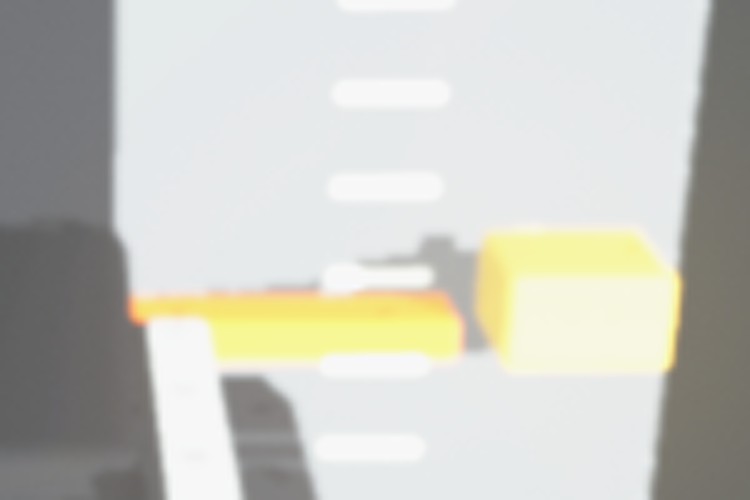

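The pointer has its bottom-front edge at row 293, its top face at 318–360. The marker has its bottom-front edge at row 231, its top face at 275–370.

```bash
python3 - <<'E'
from gap import *
gap('w3',5,310,190,231,275,370,293,318,360,580,380)
E
```

```text
mark size 0.009104156385945639 0.010048749024339165 ptr 0.004255323822192292 0.004568429296599286
remaining: fronts 0.002452818091145617 tops 0.00334414539126221 rear 0.00360398552739227
```

About 3.1 mm remain. I'll go 2.6 mm and check again.

```bash
python3 -m jog '[[[0.007,0,0],0,0],[[0.014,0,0],0,0],[[0.014,0,0],0,0],[[0.014,0,0],0,0]]' 60
python3 - <<'E'
from h import *
snap('wrist','w4');o=telemetry.get_obs();print(o['position'],o['force'])
d=o['position'][:2]-[.5449,.0451];print('pull',-d@[np.cos(.132),np.sin(.132)])
p=cv2.imread('pics/w4.png');cv2.imwrite('pics/w4c.png',cv2.resize(p[210:290,330:450],None,fx=6.5,fy=6.5,interpolation=cv2.INTER_CUBIC))
E
```

```text
time_s: 5.62
position: [0.5054, 0.0397, 0.029]
tcp_rot: [[-0.991, -0.131, 0.009], [-0.131, 0.991, 0.001], [-0.009, -0.0, -1.0]]
force: [7.9, 7.2, -1.3]
finger_gap: 0.0149
grip_force: 58.5
[0.50546696 0.03967793 0.02902174] [ 7.33322536  6.86989253 -1.64881186]
pull 0.0398036312744494
```

View pics/w4c.png

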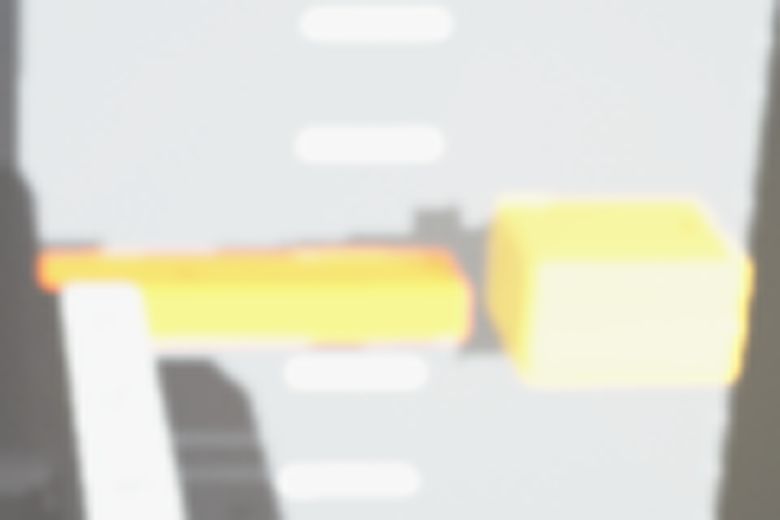

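The pointer edges are at rows 249/280/343 and the marker edges at rows 200/260/384.

```bash
python3 - <<'E'
from gap import *
for th in(.130,.135): gap('w4',6.5,330,210,200,260,384,249,280,343,620,300,th)
for n,S,u0,v0,mf,mt,mr,pf,pt,pr,um,up in(('w1',3.7,265,85,177,190,233,371,380,402,424,290),):gap(n,S,u0,v0,mf,mt,mr,pf,pt,pr,um,up)
E
```

```text
mark size 0.009331524933527346 0.010193650334704707 ptr 0.004841736911840866 0.005273656379600533
remaining: fronts -0.0001819975451121088 tops 0.0007882114107535254 rear 0.0013282144332014108
mark size 0.009318769199674615 0.010198635957922919 ptr 0.004838370787367707 0.005275034275003643
remaining: fronts -0.0003079923069425035 tops 0.0006734101222102273 rear 0.0012116092807505892
mark size 0.010198859853800757 0.008988551608599238 ptr 0.005498953269745921 0.0050947915541844635
remaining: fronts 0.03987261910399165 tops 0.040119592547144256 rear 0.041172712519936816
```

The pointer is within about 0.6 mm. I'll nudge 0.3–0.4 mm and hold for about 1.6 s.

```bash
python3 -m jog '[[[0.002,0,0],0,0],[[0.002,0,0],0,0],[[0.002,0,0],0,0],[[0.002,0,0],0,0],[[0.002,0,0],0,0],[[0.002,0,0],0,0],[[0.002,0,0],0,0],[[0.002,0,0],0,0],[[0.002,0,0],0,0],[[0.002,0,0],0,0]]' && python3 -m jog '[[[0,0,0],0,0],[[0,0,0],0,0],[[0,0,0],0,0],[[0,0,0],0,0]]'
```

```text
time_s: 6.92
position: [0.5052, 0.0397, 0.029]
tcp_rot: [[-0.991, -0.131, 0.009], [-0.131, 0.991, 0.001], [-0.01, -0.0, -1.0]]
force: [7.4, 6.5, -2.5]
finger_gap: 0.0147
grip_force: 58.5
time_s: 7.42
position: [0.5053, 0.0396, 0.029]
tcp_rot: [[-0.991, -0.131, 0.01], [-0.131, 0.991, 0.001], [-0.01, -0.0, -1.0]]
force: [7.3, 6.3, -2.4]
finger_gap: 0.0152
grip_force: 58.5
```

Held. Now I'll release it and let it run home.

```bash
python3 -m jog '[[[0,0,0],0,50],[[0,0,0],0,50],[[0,0,0],0,50],[[0,0,0],0,50],[[0,0,0],0,50],[[0,0,-0.3],0,50],[[0,0,-0.6],0,50],[[0,0,-0.7],0,50],[[0,0,-0.7],0,50]]'
python3 - <<'E'
from h import *
snap('wrist','w5');o=telemetry.get_obs();print(o['position'],o['force'],o['joint_pos'])
p=cv2.imread('pics/w5.png');cv2.imwrite('pics/w5.png',p)
E
```

```text
time_s: 8.55
position: [0.5014, 0.0389, 0.169]
tcp_rot: [[-0.991, -0.132, 0.004], [-0.132, 0.991, -0.0], [-0.004, -0.001, -1.0]]
force: [0.3, -0.1, 0.0]
finger_gap: 0.043
grip_force: 0.0
[0.5002374  0.03892318 0.16754448] [-1.1392925   0.27547842 -0.73203284] [-6.00110945e-02  2.90454465e-01  1.79704825e+00 -1.39293851e-04
  1.05294701e+00 -1.76302464e+00]
```

View pics/w5.png

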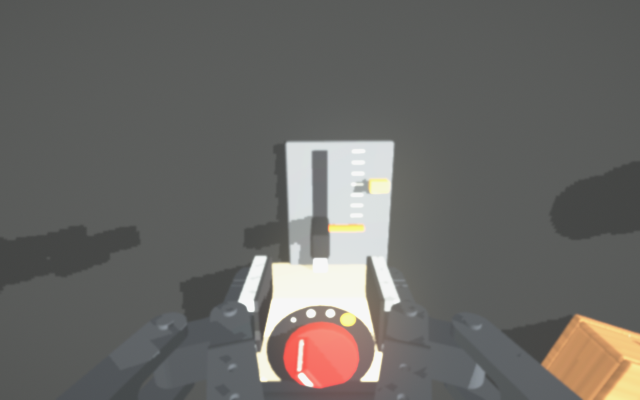

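The slide is home (pointer at (346,228), tab against its home position) and the marker at (379,186) hasn't moved. The dial dots are at about (293,320), (311,314), (330,313) and (348,319). I'll locate the dial axis from these.

```bash
python3 - <<'E'
from h import *
from scipy.optimize import least_squares
z=np.load('w5.npz');p=z['p'].astype(int)
# refine dots by bright centroid
pts=[]
for u,v in((293,320),(311,314),(330,313),(348,319)):
    w=p[v-7:v+8,u-7:u+8,:2].min(2).astype(float);w=np.clip(w-130,0,None);Y,X=np.mgrid[v-7:v+8,u-7:u+8];pts.append(((w*X).sum()/w.sum(),(w*Y).sum()/w.sum()))
print(np.round(pts,1))
W=np.array([atz('w5',u,v,.0705)[:2] for u,v in pts]);print(W,dep('w5',*pts[3]))
rel=np.pi+np.array([.6,.2,-.2,-.6])
f=lambda q:(q[:2]+.04*np.c_[np.cos(rel+q[2]),np.sin(rel+q[2])]-W).ravel()
s=least_squares(f,[.635,.057,.13]);print('axis,yaw',s.x,'res mm',s.fun.reshape(-1,2)*1e3)
# red disc from top camera
t=np.load('top0.npz');q=t['p'].astype(int);r=(q[...,0]>120)&(q[...,1]<70)&(q[...,2]<70);r[:143]=0;r[200:]=0;r[:,:252]=0;r[:,352:]=0
P=np.array([dep('top0',u,v) for v,u in np.argwhere(r)]);k=abs(P[:,2]-.08)<.006;print(r.sum(),k.sum(),np.median(P[:,2]),P[k][:,:2].min(0),P[k][:,:2].max(0))
o=telemetry.get_obs();T=o['tcp_rot'];print('shift',T.T@(np.r_[s.x[:2],.167]-o['position'])/.2, o['position'])
E
```

```text
[[291.4 317.7]
 [310.3 312.7]
 [330.4 311.9]
 [348.1 318.6]]
[[0.60409055 0.02853152]
 [0.59719328 0.04335737]
 [0.59423235 0.05950164]
 [0.5987028  0.07489203]] [0.59958352 0.07512808 0.06931053]
axis,yaw [0.63439958 0.05592253 0.12081775] res mm [[ 0.25837558  0.99103939]
 [-0.75282205 -0.04855235]
 [ 0.29256226 -0.41513303]
 [ 0.20188967 -0.52735335]]
275 188 0.0798123116474676 [0.60478546 0.02774848] [0.66559925 0.08663296]
shift [-0.67615771 -0.00422521  0.00346674] [0.5002374  0.03892318 0.16754448]
```

```bash
python3 -m jog '[[[-0.2,0,0],-0.2,50],[[-0.4,0,0],-0.4,50],[[-0.6,0,0],-0.6,50],[[-0.678,0,0],-0.76,50],[[-0.678,0,0],-0.76,50],[[-0.678,0,0],-0.76,50],[[-0.678,0,0],-0.76,50]]'
python3 - <<'E'
from h import *
o=telemetry.get_obs();T=o['tcp_rot'];print('shift',T.T@(np.r_[.635,.0567,.087]-o['position'])/.2, o['position'],np.arctan2(T[1,0],T[0,0])%6.283-np.pi-.6,o['joint_pos'])
E
```

```text
time_s: 9.48
position: [0.6332, 0.0567, 0.1668]
tcp_rot: [[-0.747, -0.665, -0.002], [-0.665, 0.747, -0.0], [0.001, 0.001, -1.0]]
force: [-0.5, -0.3, 0.0]
finger_gap: 0.0428
grip_force: 0.0
shift [-0.0072677  -0.00663247  0.39889383] [0.63316636 0.0567317  0.16678196] 0.1275357453646856 [-1.91573763e-02  4.69856678e-01  1.50009864e+00 -1.44481869e-04
  1.17331538e+00 -2.31761803e+00]
```

```bash
python3 -m jog '[[[-0.007,-0.007,0.15],0,50],[[-0.007,-0.007,0.3],0,50],[[-0.007,-0.007,0.4],0,50],[[-0.007,-0.007,0.4],0,50],[[-0.007,-0.007,0.4],0,0],[[-0.007,-0.007,0.4],0,0],[[-0.007,-0.007,0.4],0,0],[[-0.007,-0.007,0.4],0,0],[[-0.007,-0.007,0.4],0,0],[[-0.007,-0.007,0.4],0,0]]' 60
python3 - <<'E'
from h import *
o=telemetry.get_obs();T=o['tcp_rot'];print('force tool',T.T@o['force'],o['wrist_torque'],np.arctan2(T[1,0],T[0,0])%6.283-np.pi-.6)
E
```

```text
time_s: 10.72
position: [0.6355, 0.0586, 0.0888]
tcp_rot: [[-0.746, -0.666, -0.001], [-0.666, 0.746, 0.002], [-0.001, 0.002, -1.0]]
force: [-4.6, 6.1, 5.3]
finger_gap: 0.0109
grip_force: 59.7
force tool [-0.69569855  7.63088684 -5.24856072] [0.97008225 0.66187125 0.06600965] 0.12867441896117449
```

Grip is good. The side force suggests the axis lies about 1 mm off, so I'll relieve that while starting to turn clockwise.

```bash
python3 -m jog '[[[0.005,0.007,0],0,0],[[0.005,0.007,0],0.12,0],[[0.005,0.007,0],0.24,0],[[0.005,0.007,0],0.36,0],[[0.005,0.007,0],0.48,0],[[0.005,0.007,0],0.6,0],[[0.005,0.007,0],0.72,0],[[0.005,0.007,0],0.84,0],[[0.005,0.007,0],0.96,0],[[0.005,0.007,0],0.96,0]]' 80
python3 - <<'E'
from h import *
o=telemetry.get_obs();T=o['tcp_rot'];print('force tool',T.T@o['force'],o['wrist_torque'],'turned',.12867+.6-(np.arctan2(T[1,0],T[0,0])%6.283-np.pi),o['position'])
E
```

```text
time_s: 11.98
position: [0.6358, 0.0579, 0.0889]
tcp_rot: [[-1.0, 0.024, 0.002], [0.024, 1.0, 0.001], [-0.002, 0.001, -1.0]]
force: [-0.9, 4.1, 5.5]
finger_gap: 0.0106
grip_force: 80.8
force tool [ 0.93999426  4.10013026 -5.45327614] [0.63150511 0.16287142 0.1095405 ] turned 0.7527556519214225 [0.635752  0.0578674 0.0888688]
```

```bash
python3 -m jog '[[[0,0.005,0],0.12,0],[[0,0.005,0],0.24,0],[[0,0.005,0],0.36,0],[[0,0.005,0],0.48,0],[[0,0.005,0],0.58,0],[[0,0.005,0],0.58,0],[[0,0.005,0],0.58,0]]' 80
python3 - <<'E'
from h import *
snap('wrist','w6');snap('top','top6')
o=telemetry.get_obs();T=o['tcp_rot'];print('force tool',T.T@o['force'],o['wrist_torque'],'turned',.12867+.6-(np.arctan2(T[1,0],T[0,0])%6.283-np.pi),o['position'])
a=cv2.resize(cv2.imread('pics/top6.png')[143:253,252:352],None,fx=4,fy=4,interpolation=cv2.INTER_CUBIC)
b=cv2.resize(cv2.imread('pics/w6.png')[200:400,220:420],(396,440),interpolation=cv2.INTER_CUBIC)
cv2.imwrite('pics/f6.png',np.hstack([a,b]))
E
```

```text
time_s: 12.85
position: [0.6356, 0.0575, 0.0889]
tcp_rot: [[-0.888, 0.46, 0.002], [0.46, 0.888, -0.001], [-0.002, -0.0, -1.0]]
force: [-1.9, -0.8, 7.1]
finger_gap: 0.0104
grip_force: 81.3
force tool [ 1.42158717 -0.9518931  -7.04694037] [-0.12048137  0.31141989  0.13281937] turned 1.2063893168071294 [0.63558233 0.05747757 0.08885313]
```

View pics/f6.png

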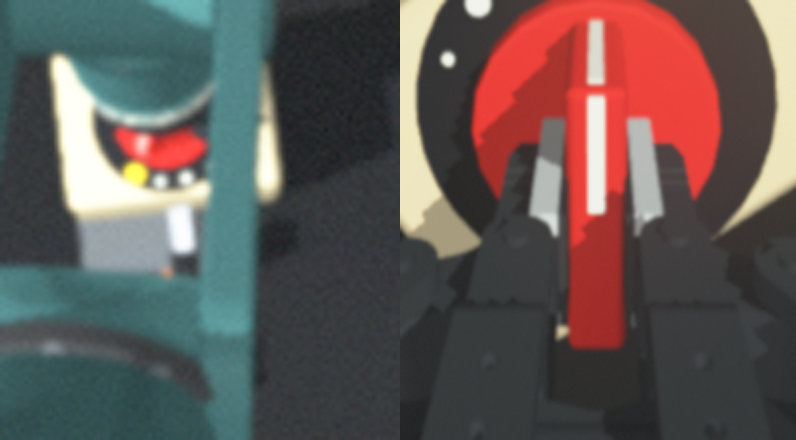

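The wrist view (right) shows the bar lined up with the fingers, its white line vertical at col 596. The top view (left) shows the line heading for the yellow dot. The dot is just above my crop, so I'll check the angle numerically.

```bash
python3 - <<'E'
from h import *
p=np.load('w6.npz')['p'].astype(int);y=(p[...,0]>170)&(p[...,1]>150)&(p[...,2]<90);y[:,:200]=0;y[:,450:]=0
n,l,st,c=cv2.connectedComponentsWithStats(y.astype(np.uint8))
for i in range(1,n):
    if st[i,4]>40: print(c[i],st[i,4],dep('w6',*c[i]))
i=1+np.argmax([s[4]*(abs(dep('w6',*q)[2]-.07)<.005) for s,q in zip(st[1:],c[1:])])
Y=atz('w6',*c[i],.0705)
e=lambda u,v:atz('w6',220+u*200/396,200+v*200/440,.116)
a,b=e(596,212),e(596,98)  # line on bar top
d=(b-a)[:2];T=telemetry.get_obs()['tcp_rot']
for ax in([.6356,.0575],[.6343,.0575],[.635,.0567]):
    v=Y[:2]-ax;print('dot r',np.hypot(*v),'dot ang',np.arctan2(v[1],v[0]))
print('line',np.linalg.norm(d),np.arctan2(d[1],d[0]),'tool x',np.arctan2(T[1,0],T[0,0]))
E
```

```text
[260.43148688  69.81049563] 343 [0.54143861 0.06843747 0.01909056]
[317.37915743 175.654102  ] 451 [0.59993452 0.07483485 0.06979633]
dot r 0.03983346769192926 dot ang 2.688974325445396
dot r 0.03866855051721586 dot ang 2.6742714546512754
dot r 0.03965589845203043 dot ang 2.664212877357795
line 0.022032105488228183 2.845019614066237 tool x 2.6638733367826637
```

The crop offset (400 px) was left out of my line column. Corrected, the line is at col 319 and the yellow dot at col 317, so they agree within about 0.025 rad. The tool angle of 2.664 rad also matches the dot's 2.66–2.69 rad, and the pointer is home at (0.541, 0.068). I'm handing in while still holding the dial.

```bash
python3 -c "
from cell import finish_job
print(finish_job())"
```

```text
the job is handed in; nothing more can be done
None
```

The job is handed in: I pulled the slide level with the brass marker (about 40 mm), held it there over a second and let it run home, then turned the red dial to its third click and am still holding it there.

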